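# Tap the sample jar lids home, cleanest sample first

### The job

The three sample jars on the lab bench have their grey lids sitting proud; press each lid gently down from above with the fingertips until it is fully home, cleanest sample first: the low wide jar, then the square jar, then the tall slim jar. Only press: leave the jars standing where they are, lift nothing, and leave the bottles, glassware and other things on the bench undisturbed.

Things in the scene. Friction and masses are not known exactly. Their poses are not given: they have to be found in the camera images.
- jar_low: low wide round jar, 80 mm across; glass body 45 mm high, paper band, grey push-on lid; stands loose on the bench, about 0.3 kg. Origin: centre of its underside, z up. Only to be pressed from above, not lifted.
- lid_low_top (a point): centre of the flat top of the grey lid of the low jar. The lid is round, 80 mm across, 12 mm thick. Its top is about 65 to 67 mm above the bench while the lid sits proud, 57 mm when fully home. The point moves with the lid.
- lid_low (a joint): how far the lid of the low jar is pushed down, m: 0 to 0.002 at the start, 0.010 fully home (lid resting on the glass, a hard stop). Slides straight down against a steady friction of about 5 N (a little more if pushed fast) and stays where it is left.
- jar_square: square jar, 60 x 60 mm; glass body 70 mm high, paper band, grey push-on lid; stands loose on the bench, about 0.3 kg. Origin: centre of its underside, z up. Only to be pressed from above, not lifted.
- lid_square_top (a point): centre of the flat top of the grey lid of the square jar. The lid is square, 60 x 60 mm, 12 mm thick. Its top is about 90 to 92 mm above the bench while the lid sits proud, 82 mm when fully home. The point moves with the lid.
- lid_square (a joint): how far the lid of the square jar is pushed down, m: 0 to 0.002 at the start, 0.010 fully home (lid resting on the glass, a hard stop). Slides straight down against a steady friction of about 5 N (a little more if pushed fast) and stays where it is left.
- jar_tall: tall slim round jar, 58 mm across; glass body 98 mm high, paper band, grey push-on lid; stands loose on the bench, about 0.3 kg. Origin: centre of its underside, z up. Only to be pressed from above, not lifted.
- lid_tall_top (a point): centre of the flat top of the grey lid of the tall jar. The lid is round, 58 mm across, 12 mm thick. Its top is about 118 to 120 mm above the bench while the lid sits proud, 110 mm when fully home. The point moves with the lid.
- lid_tall (a joint): how far the lid of the tall jar is pushed down, m: 0 to 0.002 at the start, 0.010 fully home (lid resting on the glass, a hard stop). Slides straight down against a steady friction of about 5 N (a little more if pushed fast) and stays where it is left.
- dropper_a: bystander, loose: small white dropper bottle, 26 mm across, 65 mm high. Origin: centre of its underside.
- dropper_b: bystander, loose: second small white dropper bottle, 26 mm across, 65 mm high. Origin: centre of its underside.
- beaker: bystander, loose: empty glass beaker, 60 mm across, 75 mm high. Origin: centre of its underside.
- dish: bystander, loose: shallow glass dish, 90 mm across, 16 mm high. Origin: centre of its underside.
- marker: bystander, loose: blue marker pen lying down, 130 mm long, 12 mm thick. Origin: under the middle of the pen, at bench height.
- swab_box: bystander, loose: cardboard swab box, 50 x 100 x 30 mm. Origin: centre of its underside.

How it is judged (in metres and radians):
On the way, in this order (a step that is already met when the one before it is completed fails the run):
1. the lid of the low wide jar is pressed home by the fingers (value of joint lid_low above 0.0085 m and contact force between the fingers and jar_low above 0.3 N).
2. the lid of the square jar is pressed home by the fingers (value of joint lid_square above 0.0085 m and contact force between the fingers and jar_square above 0.3 N).
3. the lid of the tall slim jar is pressed home by the fingers (value of joint lid_tall above 0.0085 m and contact force between the fingers and jar_tall above 0.3 N).
At the end, for the whole second after the job is handed in: all three lids are home (within 1.5 mm of the stop), and each jar stands upright at rest on the bench within 25 mm of where it was, as do the other things (value of joint each of lid_low, lid_square, lid_tall above 0.0085 m and distance of each of jar_low, jar_square, jar_tall, dropper_a, dropper_b, beaker, dish, marker, swab_box from where it was at the start of the episode below 0.025 m and angle between each of jar_low, jar_square, jar_tall's own z axis and vertical below 0.1 rad and height (world z) of each of jar_low, jar_square, jar_tall below 0.008 m and linear speed of each of jar_low, jar_square, jar_tall below 0.02 m/s); the robot touches nothing.
It fails at once if a jar is lifted or tipped (height (world z) of any of jar_low, jar_square, jar_tall above 0.012 m or angle between any of jar_low, jar_square, jar_tall's own z axis and vertical above 0.3 rad).
It fails at once if a jar is shoved more than 30 mm (distance of any of jar_low, jar_square, jar_tall from where it was at the start of the episode above 0.03 m).
It fails at once if a jar or lid is pressed harder than 30 N (contact force between any of the arm, the fingers and jar_low above 30 N or contact force between any of the arm, the fingers and jar_square above 30 N or contact force between any of the arm, the fingers and jar_tall above 30 N).
It fails at once if another thing on the bench is moved more than 25 mm, lifted or knocked over (distance of any of dropper_a, dropper_b, beaker, dish, marker, swab_box from where it was at the start of the episode above 0.025 m or height (world z) of any of dropper_a, dropper_b, beaker, dish, marker, swab_box above 0.02 m or angle between any of dropper_a, dropper_b, beaker, dish, swab_box's own z axis and vertical above 0.5 rad).
It fails at once if a lid is pushed down before its turn ((value of joint lid_square above 0.004 m and value of joint lid_low below 0.0085 m) or (value of joint lid_tall above 0.004 m and value of joint lid_low below 0.0085 m) or (value of joint lid_tall above 0.004 m and value of joint lid_square below 0.0085 m)).
It also fails if it takes over 58 s, if anything falls off the work surface, if the arm or the gripper's body presses on something with over 40 N, if the wrist force passes 120 N, or if a joint passes its speed limit or range.

### The arm

A 6-joint arm with a two-finger parallel gripper is mounted at the origin on the work surface. World frame = base frame: x ahead of the robot, y to its left, z up, the work surface at z = 0. Lengths are in mm, angles in rad, forces in N, time in s.
With the tool pointing down it reaches from about 325 to 900 mm from the base axis. Payload 6.1 kg.
Tool frame: the origin (TCP) lies between the finger pads; the fingertips stand 8 mm ahead of it and the grasp point (between the pads) lies 11 mm behind it (manip.tip_extent is the distance from the TCP to the fingertips, in mm); z points along the fingers, y is the direction in which the jaws open and shut (so a half turn about z gives the same grasp; the last joint's range is limited). The gripper opens to 87 mm and grips with 3 to 60 N. Pads are 19 mm wide; open, the fingers measure 117 mm over their backs; the gripper's body (75 mm by 190 mm) begins 51 mm behind the grasp point.
Start: joints at [-1.308, 0.22, 1.526, -0, 1.395, -0.126], TCP at [236.916, -578.348, 230.538] pointing down, gripper open.
Joint ranges: [-2.98, 2.98], [-0.91, 2.08], [0.09, 2.57], [-1.24, 4.39], [0.2, 2.65], [-2.68, 2.68]. Speed limits (rad/s): [2.57, 2.57, 3.01, 3.14, 3.14, 3.14].

### API

Orientations are given as a unit quaternion [x, y, z, w].
In Python, from plant import manip, eyes, ticket gives the robot as it stands.
- The arm moves only by the tool send_rows, never from a script. Its argument "commands" is a list of rows, each a list of 3 entries, a list of its own where there are three numbers: the shift along the world's x, y, z in mm, then the turn, a rotation vector about the world's x, y, z in degrees, then the closure, from 0 (fully open) to 1 (shut). In form: [[[dx, dy, dz], [rx, ry, rz], claw], ...]. A call has 1 to 20 rows; each row is the pose to reach, as a shift and turn from the pose measured when the call began; what a row does not reach only later rows make up. A row lasts 1/12 s, in which the tool goes at most 41.7 mm and 7.16 degrees, less where a joint would pass 70% of its speed; a pose out of reach is approached as far as the arm can. A call with a gripper value outside its range is refused whole. The fingers move at their own pace and stop on an object; "force" is the grip in N (left out, the last holds). Time passes only in rows, so rows that repeat a pose let the fingers close. It gives the time, the measured TCP pose, the force and the opening at its end, in the units of the state.
- manip.get_obs(): the state, without advancing time (a new reading comes with each control period).
- eyes.snapshot(name): name is "scene" or "top"; returns the picture (480x640x3 uint8, red, green, blue); there is no depth.
- eyes.calibration(name): a dict with "mtx" (3x3 intrinsics, pixels), "position" and "attitude" of the camera in the world. Camera axes: x right, y up, looking along -z (the intrinsics and any distortion apply to the point x, -y, -z); pixel columns grow to the right and rows downward; lengths in mm; the calibration is good to about 2 mm. A picture is of the moment at which its call begins. calibration takes no time and is no camera call.
- ticket.sign_off(): hands the job in, once; it reports no verdict.
Trained networks look in the newest picture that a camera, given by its name, has taken for a name from the list of things; names that differ only in an ending like _2 or _b are one class to them, and where a whole thing is asked for, a point or a joint stands for the part that bears it (a point fixed in the world has none). Each returns a list of dicts, best first, with "p" (0 to 1); they miss things now and then, are a little off and sometimes report something else, mostly with a low value. They report only what shows in the picture. A call takes as long as a camera call.
- eyes.find_in(camera, query): "xyz" ([x, y, z] in mm, in world coordinates, good to about 4 mm: the middle of the surface that is visible of it).
The state is a dict: "time": time; "q": joint angles; "qd": joint speeds; "joint_torque": joint torques, N m; "tcp_pos": TCP position; "tool_rot": TCP orientation; "force": force on the tool from outside, world axes, zero at the start; "wrist_torque": the same for the moment, N m; "finger_gap": finger opening in mm.
Only numpy, scipy, OpenCV 4.12 (cv2) and the standard library are available. Lean on these libraries where they do the work, as an engineer would, in place of code of your own. Each camera call takes 0.05 s, during which the arm holds its last target. There are 200 camera calls.

## Working session

There is one attempt and no reset: what is moved stays moved. The work goes in short steps, Python scripts to look and compute and a tool call to move; the robot and the scene stay as the last step left them, time stands still between calls to the robot, and variables do not carry over. Pictures are saved under pics/ and viewed, about 8 in all and at most 12, crops included, and the job is handed in when it is done.

Besides the shell and the picture viewer there is one more tool, called after ">>>" as name([rows], argument=value, ...), one row to a line, values as JSON. send_rows: Moves the arm, as the interface text tells. Its arguments: {"type":"object","properties":{"commands":{"type":"array","items":{"type":"array"}},"force":{"type":"number"}},"required":["commands"]}

```bash
mkdir -p pics
python3 - <<'E'
from plant import manip, eyes
import cv2
for c in("top","scene"):
    im=eyes.snapshot(c); cv2.imwrite(f"pics/{c}0.png",im[:,:,::-1])
    k=eyes.calibration(c); print(c,k)
    for n in("lid_low_top","lid_square_top","lid_tall_top","jar_low","jar_square","jar_tall","dropper_a","beaker","dish","marker","swab_box"):
        print(n,[([round(v) for v in d["xyz"]],round(d["p"],2)) for d in eyes.find_in(c,n)][:3])
print(manip.get_obs())
E
```

```text
top {'mtx': array([[515.91330724,   0.        , 320.6555415 ],
       [  0.        , 515.91330724, 244.88372172],
       [  0.        ,   0.        ,   1.        ]]), 'position': array([ 396.75805159,   15.16336669, 1020.30390011]), 'attitude': array([-0.04855736,  0.06684247,  0.70778885, -0.70157624])}
lid_low_top [([495, -223, 67], 0.95)]
lid_square_top [([514, -6, 94], 0.86)]
lid_tall_top [([586, 208, 120], 0.85), ([567, 133, 38], 0.42)]
jar_low [([492, -218, 69], 0.97)]
jar_square [([508, -3, 92], 0.66), ([589, 210, 121], 0.2)]
jar_tall [([582, 208, 117], 0.81), ([712, -116, 14], 0.37)]
dropper_a [([388, 128, 9], 0.74), ([566, 130, 39], 0.7), ([442, -124, 43], 0.48)]
beaker [([713, 113, 40], 0.75), ([509, -2, 91], 0.71)]
dish [([715, -122, 11], 0.62)]
marker [([387, 126, 10], 0.6)]
swab_box [([365, -149, 31], 0.66), ([713, -118, 11], 0.47)]
scene {'mtx': array([[451.23098171,   0.        , 307.1526015 ],
       [  0.        , 451.23098171, 232.62059202],
       [  0.        ,   0.        ,   1.        ]]), 'position': array([1030.43850496, -133.60730511,  576.73212887]), 'attitu
[... 639 characters left out ...]
time': 1.2, 'q': array([-1.30807667e+00,  2.20397758e-01,  1.52652908e+00, -1.90132407e-06,
        1.39469819e+00, -1.26094183e-01]), 'qd': array([ 1.12927227e-03, -5.30339307e-04, -1.43057644e-03,  7.72363222e-05,
       -1.18625692e-03,  1.42275513e-03]), 'joint_torque': array([ 4.10132334e-04, -4.94559181e+01, -3.87713134e+01,  6.99582347e-02,
        4.69526311e-02, -3.48307026e-05]), 'tcp_pos': array([ 236.9257519 , -578.32984421,  230.52361716]), 'tool_rot': array([ 9.81162384e-01,  1.93184826e-01, -2.03865540e-06, -1.60848144e-05]), 'force': array([ 0.14732182, -0.43796897,  0.12290164]), 'wrist_torque': array([ 0.00973174, -0.01967612, -0.01391023]), 'finger_gap': 87.10330695746231}
```

View pics/top0.png

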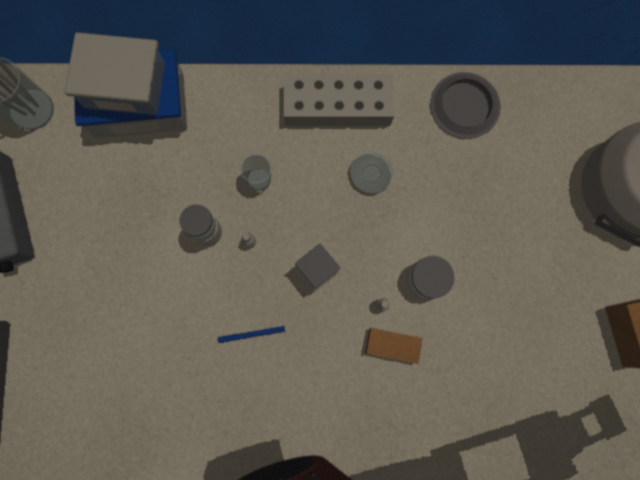

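View pics/scene0.png

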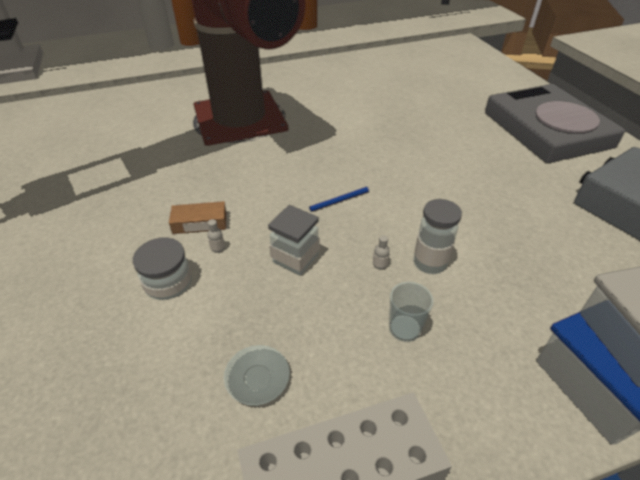

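Top view: low lid at about (433,277), square lid (316,267), tall lid (197,221). Scene view: the same lids at (160,257), (294,224) and (441,214). Nothing stands near enough to interfere with closed fingers. I'll back-project these pixels onto the known lid heights.

Run:
```python
from plant import eyes
import numpy as np
from scipy.spatial.transform import Rotation as R
P={"top":[(433,277),(316,267),(197,221)],"scene":[(160,257),(294,224),(441,214)]}
for c in P:
    k=eyes.calibration(c);r=R.from_quat(k["attitude"])
    for p,h in zip(P[c],(66,91,119)):
        v=np.linalg.solve(k["mtx"],[*p,1]); d=r.apply([v[0],-v[1],-v[2]])
        print(c,(k["position"]+d*(h-k["position"][2])/d[2]).round())
```

```text
top [ 492. -220.   66.]
top [509.  -1.  91.]
top [590. 210. 119.]
scene [ 499. -217.   66.]
scene [520.  -4.  91.]
scene [600. 206. 119.]
```

>>> send_rows([
  [[259, 358, 0], [0, 0, 0], 1],
  [[259, 358, 0], [0, 0, 0], 1],
  [[259, 358, 0], [0, 0, 0], 1],
  [[259, 358, 0], [0, 0, 0], 1],
  [[259, 358, 0], [0, 0, 0], 1],
  [[259, 358, 0], [0, 0, 0], 1],
  [[259, 358, 0], [0, 0, 0], 1],
  [[259, 358, 0], [0, 0, 0], 1],
  [[259, 358, 0], [0, 0, 0], 1],
  [[259, 358, 0], [0, 0, 0], 1],
  [[259, 358, 0], [0, 0, 0], 1],
  [[259, 358, 0], [0, 0, 0], 1],
  [[259, 358, -70], [0, 0, 0], 1],
  [[259, 358, -100], [0, 0, 0], 1],
  [[259, 358, -125], [0, 0, 0], 1],
  [[259, 358, -135], [0, 0, 0], 1],
  [[259, 358, -135], [0, 0, 0], 1],
  [[259, 358, -135], [0, 0, 0], 1],
], force=10)

```text
time: 2.7
tcp_pos: [496.2, -221.1, 96.6]
tool_rot: [0.981, 0.193, 0.0, 0.0]
force: [0.7, 0.3, 1.2]
finger_gap: 0.4
```

Run:
```python
from plant import manip, eyes
import cv2
im=eyes.snapshot("scene")[:,:,::-1]; cv2.imwrite("pics/s1.png",cv2.resize(im[100:380,40:360],None,fx=2,fy=2))
o=manip.get_obs();print(o["tcp_pos"],o["force"],o["finger_gap"],o["tool_rot"])
```

```text
[ 497.3135858  -221.729428     98.04772156] [-0.66266985 -0.15024222  0.33281604] 0.4013790687650738 [0.98121307 0.19291953 0.00123567 0.00120305]
```

View pics/s1.png

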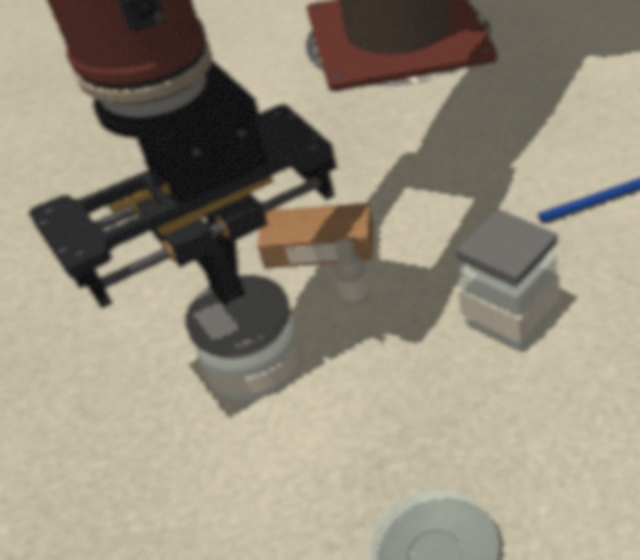

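The fingers are shut and the tip is above the middle of the low lid, at crop (228,295). Descending gently.

>>> send_rows([
  [[-1, 1, -4], [0, 0, 0], 1],
  [[-1, 1, -8], [0, 0, 0], 1],
  [[-1, 1, -12], [0, 0, 0], 1],
  [[-1, 1, -16], [0, 0, 0], 1],
  [[-1, 1, -20], [0, 0, 0], 1],
  [[-1, 1, -22], [0, 0, 0], 1],
  [[-1, 1, -24], [0, 0, 0], 1],
  [[-1, 1, -26], [0, 0, 0], 1],
  [[-1, 1, -27], [0, 0, 0], 1],
  [[-1, 1, -28], [0, 0, 0], 1],
  [[-1, 1, -29], [0, 0, 0], 1],
  [[-1, 1, -29], [0, 0, 0], 1],
])

```text
time: 3.75
tcp_pos: [496.2, -220.6, 69.0]
tool_rot: [0.981, 0.193, 0.001, 0.001]
force: [-1.0, 0.4, 2.2]
finger_gap: 0.1
```

>>> send_rows([
  [[0, 0, -0.5], [0, 0, 0], 1],
  [[0, 0, -1], [0, 0, 0], 1],
  [[0, 0, -1.5], [0, 0, 0], 1],
  [[0, 0, -2], [0, 0, 0], 1],
  [[0, 0, -2.5], [0, 0, 0], 1],
  [[0, 0, -3], [0, 0, 0], 1],
  [[0, 0, -3], [0, 0, 0], 1],
])

```text
time: 4.33
tcp_pos: [496.2, -220.6, 65.9]
tool_rot: [0.981, 0.193, 0.001, 0.001]
force: [-1.2, 0.8, 4.2]
finger_gap: 0.3
```

>>> send_rows([
  [[0, 0, -0.4], [0, 0, 0], 1],
  [[0, 0, -0.8], [0, 0, 0], 1],
  [[0, 0, -1.2], [0, 0, 0], 1],
  [[0, 0, -1.2], [0, 0, 0], 1],
])

```text
time: 4.67
tcp_pos: [496.3, -220.7, 65.3]
tool_rot: [0.981, 0.193, 0.001, 0.001]
force: [-3.9, 2.3, 9.8]
finger_gap: 0.7
```

The force rose to 10 N with the tip at 57.3 mm, so the low lid is home. Next, the square jar.

>>> send_rows([
  [[0, 0, 5], [0, 0, 0], 1],
  [[0, 0, 35], [0, 0, 0], 1],
  [[0, 0, 70], [0, 0, 0], 1],
  [[4, 40, 75], [0, 0, 0], 1],
  [[8, 80, 75], [0, 0, 0], 1],
  [[12, 120, 75], [0, 0, 0], 1],
  [[15, 160, 75], [0, 0, 0], 1],
  [[17, 190, 75], [0, 0, 0], 1],
  [[17, 210, 75], [0, 0, 0], 1],
  [[18, 218, 75], [0, 0, 0], 1],
  [[18, 218, 60], [0, 0, 0], 1],
  [[18, 218, 52], [0, 0, 0], 1],
  [[18, 218, 50], [0, 0, 0], 1],
  [[18, 218, 50], [0, 0, 0], 1],
  [[18, 218, 50], [0, 0, 0], 1],
])

```text
time: 5.92
tcp_pos: [514.3, -3.5, 115.2]
tool_rot: [0.981, 0.192, 0.001, 0.001]
force: [-0.7, -0.7, 0.9]
finger_gap: 0.8
```

Run:
```python
from plant import manip, eyes
import cv2
im=eyes.snapshot("scene")[:,:,::-1]; cv2.imwrite("pics/s2.png",cv2.resize(im[100:380,100:420],None,fx=2,fy=2))
o=manip.get_obs();print(o["tcp_pos"],o["force"],o["finger_gap"])
print(eyes.find_in("scene","lid_low_top")[:1])
```

```text
[514.65087463  -3.45688899 115.65183836] [0.09964964 0.47641749 1.64657827] 0.7064446090115059
[{'xyz': [503.7, -220.9, 53.3], 'p': 0.62}]
```

View pics/s2.png

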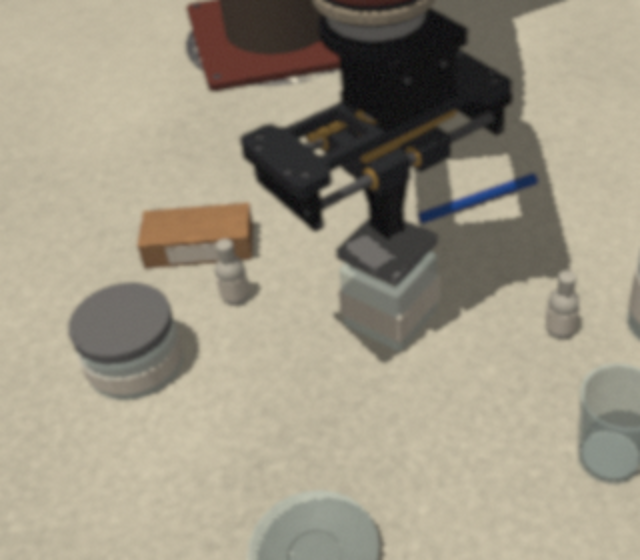

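The low lid, at crop (122,320), now sits down with the jar unmoved. The tip at (386,232) is above the middle of the square lid. Pressing.

>>> send_rows([
  [[0, 0, -3], [0, 0, 0], 1],
  [[0, 0, -6], [0, 0, 0], 1],
  [[0, 0, -9], [0, 0, 0], 1],
  [[0, 0, -12], [0, 0, 0], 1],
  [[0, 0, -14], [0, 0, 0], 1],
  [[0, 0, -16], [0, 0, 0], 1],
  [[0, 0, -17], [0, 0, 0], 1],
  [[0, 0, -18], [0, 0, 0], 1],
  [[0, 0, -19], [0, 0, 0], 1],
  [[0, 0, -20], [0, 0, 0], 1],
  [[0, 0, -21], [0, 0, 0], 1],
  [[0, 0, -22], [0, 0, 0], 1],
  [[0, 0, -23], [0, 0, 0], 1],
  [[0, 0, -23.5], [0, 0, 0], 1],
  [[0, 0, -24], [0, 0, 0], 1],
  [[0, 0, -24.5], [0, 0, 0], 1],
  [[0, 0, -24.5], [0, 0, 0], 1],
])

```text
time: 7.43
tcp_pos: [514.7, -3.3, 91.4]
tool_rot: [0.981, 0.193, 0.001, 0.001]
force: [-3.1, 0.7, 4.8]
finger_gap: 0.1
```

>>> send_rows([
  [[0, 0, -0.5], [0, 0, 0], 1],
  [[0, 0, -1], [0, 0, 0], 1],
  [[0, 0, -1.4], [0, 0, 0], 1],
  [[0, 0, -1.8], [0, 0, 0], 1],
  [[0, 0, -1.8], [0, 0, 0], 1],
])

```text
time: 7.85
tcp_pos: [514.9, -3.3, 90.3]
tool_rot: [0.981, 0.193, 0.002, 0.001]
force: [-5.8, 0.6, 10.8]
finger_gap: 0.6
```

The square lid is home: 10.8 N with the tip at 82.3 mm. On to the tall jar.

>>> send_rows([
  [[0, 0, 5], [0, 0, 0], 1],
  [[0, 0, 35], [0, 0, 0], 1],
  [[0, 0, 70], [0, 0, 0], 1],
  [[12, 35, 75], [0, 0, 0], 1],
  [[26, 70, 75], [0, 0, 0], 1],
  [[40, 105, 75], [0, 0, 0], 1],
  [[53, 140, 75], [0, 0, 0], 1],
  [[65, 175, 75], [0, 0, 0], 1],
  [[74, 200, 75], [0, 0, 0], 1],
  [[79, 212, 75], [0, 0, 0], 1],
  [[79, 212, 62], [0, 0, 0], 1],
  [[79, 212, 54], [0, 0, 0], 1],
  [[79, 212, 52], [0, 0, 0], 1],
  [[79, 212, 52], [0, 0, 0], 1],
  [[79, 212, 52], [0, 0, 0], 1],
])

```text
time: 9.1
tcp_pos: [593.4, 207.1, 141.7]
tool_rot: [0.981, 0.192, 0.001, 0.001]
force: [-0.4, -0.2, -0.1]
finger_gap: 0.5
```

Run:
```python
from plant import manip, eyes
import cv2
im=eyes.snapshot("scene")[:,:,::-1]; cv2.imwrite("pics/s3.png",cv2.resize(im[80:360,200:520],None,fx=2,fy=2))
o=manip.get_obs();print(o["tcp_pos"],o["force"],o["finger_gap"])
```

```text
[593.86263441 207.34873317 142.40802658] [ 0.35275201 -0.05446142 -0.09570173] 0.4995811642436093
```

View pics/s3.png

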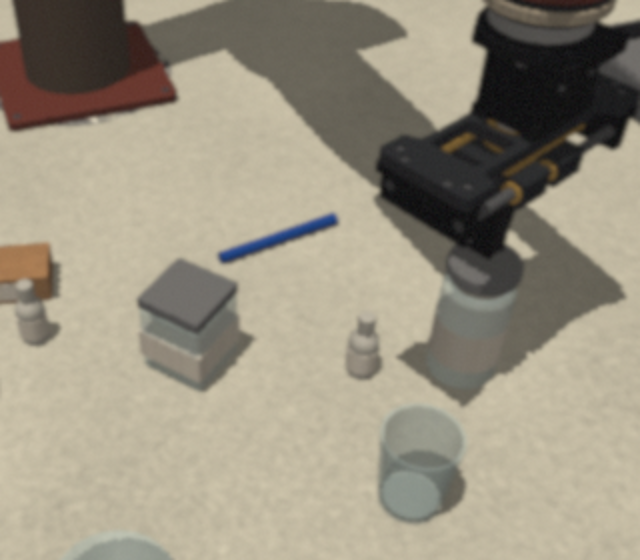

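The square lid at (188,292) is down, with its jar in place. The tip at (484,248) is above the tall lid, whose centre is at (485,268). Pressing.

>>> send_rows([
  [[0, 1, -3], [0, 0, 0], 1],
  [[0, 1, -6], [0, 0, 0], 1],
  [[0, 1, -9], [0, 0, 0], 1],
  [[0, 1, -11], [0, 0, 0], 1],
  [[0, 1, -13], [0, 0, 0], 1],
  [[0, 1, -15], [0, 0, 0], 1],
  [[0, 1, -16], [0, 0, 0], 1],
  [[0, 1, -17], [0, 0, 0], 1],
  [[0, 1, -18], [0, 0, 0], 1],
  [[0, 1, -19], [0, 0, 0], 1],
  [[0, 1, -20], [0, 0, 0], 1],
  [[0, 1, -21], [0, 0, 0], 1],
  [[0, 1, -22], [0, 0, 0], 1],
  [[0, 1, -22.5], [0, 0, 0], 1],
  [[0, 1, -23], [0, 0, 0], 1],
  [[0, 1, -23], [0, 0, 0], 1],
])

```text
time: 10.48
tcp_pos: [594.0, 208.4, 119.7]
tool_rot: [0.981, 0.192, 0.002, 0.001]
force: [-1.7, -0.7, 4.4]
finger_gap: 0.2
```

>>> send_rows([
  [[0, 0, -0.5], [0, 0, 0], 1],
  [[0, 0, -1], [0, 0, 0], 1],
  [[0, 0, -1.5], [0, 0, 0], 1],
  [[0, 0, -2], [0, 0, 0], 1],
  [[0, 0, -2], [0, 0, 0], 1],
])

```text
time: 10.9
tcp_pos: [594.4, 208.5, 118.4]
tool_rot: [0.981, 0.192, 0.002, 0.001]
force: [-1.9, -1.4, 7.5]
finger_gap: 0.5
```

>>> send_rows([
  [[0, 0, -0.4], [0, 0, 0], 1],
  [[0, 0, -0.8], [0, 0, 0], 1],
  [[0, 0, -0.8], [0, 0, 0], 1],
])

```text
time: 11.15
tcp_pos: [594.8, 208.5, 118.5]
tool_rot: [0.981, 0.192, 0.003, 0.001]
force: [-3.5, -0.7, 9.3]
finger_gap: 0.4
```

The tall lid is at its stop: 9.3 N, with no further travel at a tip height of 110.4 mm. I'll retreat upward and check.

>>> send_rows([
  [[0, 0, 5], [0, 0, 0], 1],
  [[0, 0, 30], [0, 0, 0], 1],
  [[0, 0, 65], [0, 0, 0], 1],
  [[-20, 0, 100], [0, 0, 0], 1],
  [[-55, 0, 120], [0, 0, 0], 1],
  [[-90, 0, 130], [0, 0, 0], 1],
  [[-120, 0, 130], [0, 0, 0], 1],
  [[-150, 0, 130], [0, 0, 0], 1],
  [[-150, 0, 130], [0, 0, 0], 1],
  [[-150, 0, 130], [0, 0, 0], 1],
])

```text
time: 11.98
tcp_pos: [443.8, 208.7, 248.4]
tool_rot: [0.981, 0.192, 0.003, 0.001]
force: [1.5, -0.2, 0.3]
finger_gap: 0.2
```

Run:
```python
from plant import manip, eyes
import cv2
im=eyes.snapshot("scene")[:,:,::-1]; cv2.imwrite("pics/s4.png",im)
for n in("lid_low_top","lid_square_top","lid_tall_top"): print(n,eyes.find_in("scene",n)[:1])
o=manip.get_obs();print(o["tcp_pos"],o["force"])
```

```text
lid_low_top [{'xyz': [501.7, -220.4, 53.4], 'p': 0.91}]
lid_square_top [{'xyz': [518.2, -4.7, 84.7], 'p': 0.98}]
lid_tall_top [{'xyz': [600.7, 211.4, 111.0], 'p': 0.59}]
[445.7729271  208.48063871 248.41280188] [-0.147545   -0.51534534 -0.2952066 ]
```

View pics/s4.png

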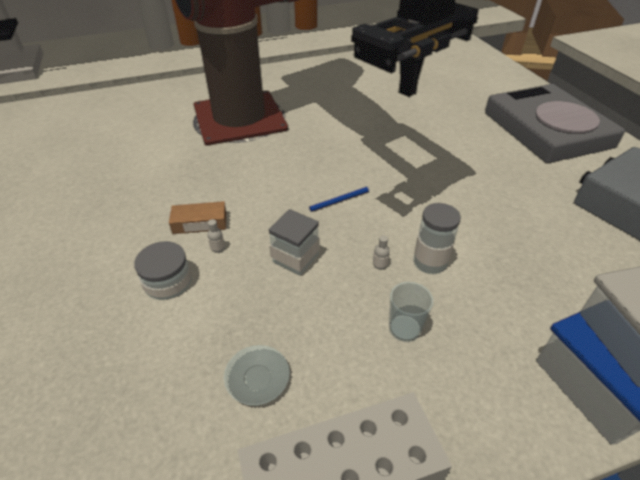

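All three lids are down: low at (161,262), square (295,228), tall (440,217). Every jar and bystander is where it was, and the arm is clear.

```bash
python3 -c "
from plant import ticket; print(ticket.sign_off())"
```

```text
the job is handed in; nothing more can be done
None
```

I pressed the three lids home with shut fingertips, in order (low, square, tall), and handed the job in at about 12 s. Sign-off gives no verdict.

| Lid | Final force reading (N) | Fingertip height at the stop (mm) | Nominal home height (mm) |
|---|---|---|---|
| Low | 9.8 | 57.3 | 57 |
| Square | 10.8 | 82.3 | 82 |
| Tall | 9.3 | 110.4 | 110 |

- **Final picture:** all the lids are seated, the jars and bystanders look unmoved, and the arm is clear of everything.
- **Network heights:** it put the lid tops at 53, 85 and 111 mm, which agrees with home within its error of about 4 mm.
- **Disagreement:** my lid positions from the two cameras differed by 7–11 mm in x. I pressed at about the average, and the close-up pictures showed the fingertip over the middle of each lid.

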